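Hook up the guide plate and hang it on the rail

TASK

Take the S-hook off the rail, pass its lower point up through the small hole in the guide plate's tab, and with it lift the plate out of the machine bed and hang hook and plate on the rail. Feel for the hole gently, handle the plate only with the hook, and leave the other things on the bench alone.

Things in the scene. Friction and masses are not known exactly. Their poses are not given: they have to be found in the camera images.
- bed: Fixed machine bed: aluminium slab 130 x 200 x 12 mm on black blocks, top 70 mm above the bench. Origin on the bench; the slab spans local x -45 to 85 mm, -x on the robot's side. Two steel guide bars along x (115 mm apart, 5 mm high) and an end stop at x = 63 mm (8 mm high) form the nest in which the guide plate lies.
- plate: Loose steel guide plate 120 (x) x 110 (y) x 6 mm, 0.5 to 0.75 kg, lying flat in the nest; with its tab. Origin: centre of its underside, z up. The flat steel tab, 76 mm wide (y), 4 mm thick (z = 1 to 5 mm), sticks out from the plate's end at x = -60 mm to x = -95 mm, in free air: the bed's edge is at x = about -45 mm. It bears the plate's weight, but no push or blow over 20 N.
- tab_mid (a point): Point fixed to the plate at x = -82, y = 0, z = 3 mm; axes as the plate. The tab has one round through hole, 11 mm wide, axis z, centred at this x and height, but anywhere within 17 mm of this point along +-y: the tab was clamped there by hand, elsewhere each time, and that is not measured. The clamp is stiff (gives above 10 N).
- rail: Fixed hook rail: a round steel bar 12 mm thick along local y, 290 mm long, its centre line 280 mm above the bench, between two 20 mm square posts at y = +-150 mm, 287 mm high, on feet 100 x 50 x 8 mm. Origin on the bench under the middle of the bar.
- rail_mid (a point): Middle of the rail's bar, on its centre line. Axes as the rail.
- hook: Loose 80 g S-hook of 7 mm round steel bar in its x-z plane, hung upright (z up) on the rail. Origin at its lowest point. Both bends have a 16 mm centre-line radius: the lower, about x = 0, z = 19.5 mm, opens up, free point on +x; the upper, about z = 91.5 mm, opens down, its 5 mm thick free point on -x (x = -16, end z = 79.5 mm). A straight shank slants from (-16, 19.5) to (16, 91.5): the rail leaves and enters on the -x side, below that point.
- hook_grip (a point): Centre of the black plastic grip block on top of the S-hook (hook frame x = y = 0, z = 125 mm): 26 (x) x 14 (y) x 34 mm (z), to be gripped from above across its 14 mm. Axes as the hook.
- hook_tip (a point): Very end of the hook's lower, upward point (hook frame x = 16, y = 0, z = 36.5 mm), which goes up through the tab's hole. The last 10 mm of it is 5 mm thick with a round end. It stands 29.5 mm above the inside of the lower bend, in which the tab hangs.
- hook_bend (a point): Bottom of the lower bend on the bar's centre line (hook frame x = y = 0, z = 3.5 mm).
- hook_crook (a point): Point in the upper bend (hook frame x = y = 0, z = 97.8 mm) where the rail's centre line lies when the hook hangs on it.
- spool: Bystander: loose turned aluminium spool, flange 68 mm, 60 mm high, standing; origin at its foot.
- oil: Bystander: small white plastic bottle, 40 mm thick, 75 mm high, standing; origin at its foot.
- screws: Bystander: small grey open tray, 80 x 60 x 30 mm; origin under its centre.
There are look-alikes about, which are no part of the job. Several things have the shape of the hook; the one meant has the colours described above.

How it is judged:
By the outcome, as a careful person would: the job done as asked, in the order asked, and still so for the second after the job is handed in, with the robot touching nothing.
It also fails if it takes over 72 s, if anything falls off the work surface, if the arm or the gripper's body presses on something with over 40 N, if the wrist force passes 120 N, or if a joint passes its speed limit or range.

ROBOT

A 6-joint arm with a two-finger parallel gripper is mounted at the origin on the work surface. World frame = base frame: x ahead of the robot, y to its left, z up, the work surface at z = 0. Lengths are in mm, angles in rad, forces in N, time in s.
With the tool pointing down it reaches from about 350 to 775 mm from the base axis. Payload 7.3 kg.
Tool frame: the origin (TCP) lies between the finger pads; the fingertips stand 14 mm ahead of it and the grasp point (between the pads) lies 5 mm behind it; y points along the fingers, z is the direction in which the jaws open and shut, and the axes are right-handed (so a half turn about y gives the same grasp; the last joint's range is limited). The gripper opens to 92 mm and grips with 3 to 60 N. Pads are 19 mm wide; open, the fingers measure 130 mm over their backs; the gripper's body (75 mm by 190 mm) begins 47 mm behind the grasp point.
Start: joints at [1.081, 0.342, 1.524, -0, 1.275, -0.146], TCP at [176.946, 494.301, 240.741] pointing down, gripper open.
Joint ranges: [-2.53, 2.53], [-0.77, 2.02], [0.04, 2.7], [-1, 4.14], [0.28, 2.66], [-3.11, 3.11]. Speed limits (rad/s): [2.57, 2.57, 3.14, 3.14, 3.14, 3.14].

INTERFACE

Orientations are given as [roll, pitch, yaw] about the fixed x, y, z axes, in that order (R = Rz(yaw) Ry(pitch) Rx(roll)).
In Python, from plant import bot, vision, order gives the robot as it stands.
- The arm moves only by the tool apply_moves, never from a script. Its argument "rows" is a list of rows, each a list of 3 entries, a list of its own where there are three numbers: the shift along the tool's x, y, z in cm, then the turn about the tool's y in rad, then the finger opening in cm, from 0 to 9.18. A call has 1 to 5 rows; each row is the pose to reach, as a shift and turn from the pose measured when the call began, along the tool's axes at that moment; what a row does not reach only later rows make up. A row lasts 1/8 s, in which the tool goes at most 62.5 mm and 10.7 degrees, less where a joint would pass 70% of its speed; a pose out of reach is approached as far as the arm can. A call with a gripper value outside its range is refused whole. The fingers move at their own pace and stop on an object; the grip force is fixed at half the most. Time passes only in rows, so rows that repeat a pose let the fingers close. It gives the time, the measured TCP pose, the force and the opening at its end, in the units of the state.
- bot.get_obs(): the state, without advancing time (a new reading comes with each control period).
- vision.capture(name): name is "side" or "top"; returns the picture (400x640x3 uint8, red, green, blue); there is no depth.
- vision.camera_info(name): a dict with "mtx" (3x3 intrinsics, pixels), "distortion" ([k1, k2, p1, p2, k3] as OpenCV has them; the pictures are not rectified), "rvec" (rotation vector, rad) and "tvec" (3), from world to camera coordinates, as OpenCV has them. Camera axes: x right, y down, z forward; pixel columns grow to the right and rows downward; lengths in mm; the calibration is good to about 2 mm. A picture is of the moment at which its call begins. camera_info takes no time and is no camera call.
- order.close_job(): hands the job in, once; it reports no verdict.
The state is a dict: "time": time; "joint_positions": joint angles; "dq": joint speeds; "tau": joint torques, N m; "tool_pos": TCP position; "tcp_rot": TCP orientation; "contact_force": force on the tool from outside, world axes, zero at the start; "moment": the same for the moment, N m; "grip_width": finger opening in mm.
Only numpy, scipy, OpenCV 4.12 (cv2) and the standard library are available. Lean on these libraries where they do the work, as an engineer would, in place of code of your own. Each camera call takes 0.05 s, during which the arm holds its last target.

## Working session

There is one attempt and no reset: what is moved stays moved. The work goes in short steps, Python scripts to look and compute and a tool call to move; the robot and the scene stay as the last step left them, time stands still between calls to the robot, and variables do not carry over. Pictures are saved under pics/ and viewed, and the job is handed in when it is done.

Besides the shell and the picture viewer there is one more tool, called after "Request:" as name(argument=value, ...) on one line, values as JSON. apply_moves: Moves the arm, as the interface text tells. Its arguments: {"type":"object","properties":{"rows":{"type":"array","items":{"type":"array"}}},"required":["rows"]}

```bash
ls; mkdir -p pics; python3 - <<'E'
from plant import bot, vision, order
import cv2
print(bot.get_obs())
for n in ("side","top"):
    im=vision.capture(n); cv2.imwrite(f"pics/{n}0.png",im[:,:,::-1]); print(vision.camera_info(n))
E
```

```text
pics
{'time': 0.0, 'joint_positions': array([ 1.08098434e+00,  3.42749464e-01,  1.52502938e+00, -6.80463758e-06,
        1.27538458e+00, -1.46003851e-01]), 'dq': array([-9.71716296e-04,  9.88795033e-05,  1.43697775e-03,  2.07741266e-03,
        9.65252334e-04,  2.11711206e-03]), 'tau': array([-2.57998554e-04, -4.31251216e+01, -2.44212878e+01,  7.19343591e-02,
        5.59485366e-02, -1.47215346e-04]), 'tool_pos': array([176.76289352, 493.93651775, 240.02674839]), 'tcp_rot': array([-1.57235134e+00,  2.22087817e-04, -3.43806319e-01]), 'contact_force': array([-0.0265383 ,  0.5720136 , -0.04442363]), 'moment': array([-0.04105065,  0.03274249, -0.03377912]), 'grip_width': 92.06009168646452}
{'mtx': array([[472.86449838,   0.        , 319.86828342],
       [  0.        , 472.86449838, 195.97654397],
       [  0.        ,   0.        ,   1.        ]]), 'distortion': array([-0.10983464,  0.        ,  0.        ,  0.        ,  0.        ]), 'rvec': array([ 2.30239354, -0.41593315,  0.15884404]), 'tvec': array([-554.13503848,  275.50888887, 1024.40717836])}
{'mtx': array([[448.98475086,   0.        , 315.02886603],
       [  0.        , 448.98475086, 193.91389537],
       [  0.        ,   0.        ,   1.        ]]), 'distortion': array([-0.06896941,  0.        ,  0.        ,  0.        ,  0.        ]), 'rvec': array([ 2.15483209, -2.17208435,  0.09595798]), 'tvec': array([   6.37709344,  598.85011544, 1114.72433315])}
```

View pics/side0.png

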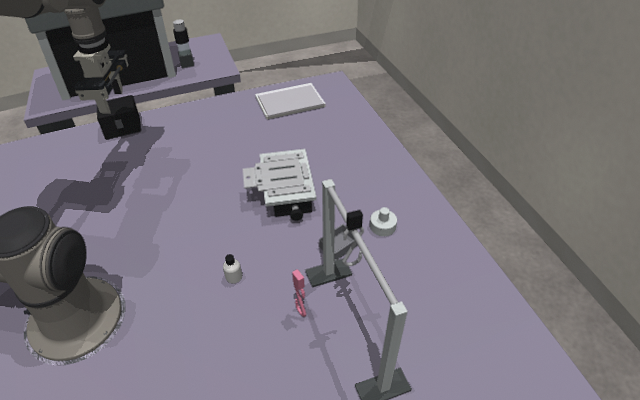

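View pics/top0.png

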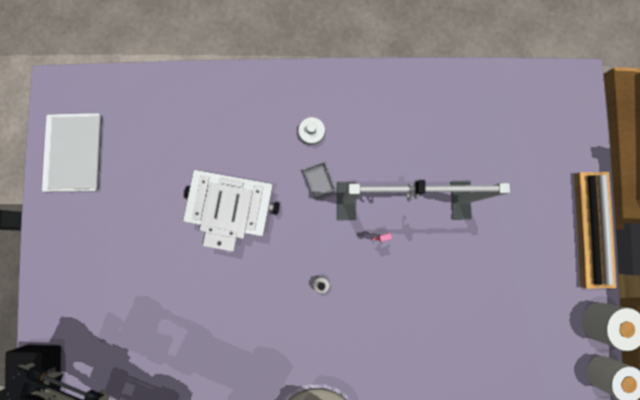

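The side view shows the bed near (282,178), its tab at (250,177), the rail from (328,183) to (398,310), and a black grip on the rail at (354,220). A pink look-alike stands at (299,290). In the top view the grip is at (420,187), the tab at (220,241) and the tray at (318,180). Next I'll enlarge these areas.

```bash
cat > h.py <<'E'
import numpy as np, cv2
from plant import bot, vision, order
CI={n:vision.camera_info(n) for n in("side","top")}
def proj(n,P):
    c=CI[n]; return cv2.projectPoints(np.float64(P).reshape(-1,3),c["rvec"],c["tvec"],c["mtx"],c["distortion"])[0].reshape(-1,2)
def ray(n,uv):
    c=CI[n]; R=cv2.Rodrigues(c["rvec"])[0]
    p=cv2.undistortPoints(np.float64(uv).reshape(-1,1,2),c["mtx"],c["distortion"]).reshape(2)
    return -R.T@c["tvec"], R.T@np.array([p[0],p[1],1])
def onz(n,uv,z):
    o,d=ray(n,uv); return o+d*(z-o[2])/d[2]
def tri(uvs,uvt):
    o1,d1=ray("side",uvs);o2,d2=ray("top",uvt)
    A=np.c_[d1,-d2]; s=np.linalg.lstsq(A,o2-o1,rcond=None)[0]
    a,b=o1+d1*s[0],o2+d2*s[1]; return (a+b)/2,np.linalg.norm(a-b)
def crop(im,x0,y0,w,h,k,f): cv2.imwrite(f,cv2.resize(im[y0:y0+h,x0:x0+w,::-1],None,fx=k,fy=k,interpolation=cv2.INTER_CUBIC))
E
python3 - <<'E'
from h import *
s=cv2.imread("pics/side0.png")[:,:,::-1];t=cv2.imread("pics/top0.png")[:,:,::-1]
crop(s,235,140,100,90,8,"pics/s_bed.png");crop(s,280,175,130,130,4.5,"pics/s_rail.png")
crop(t,175,160,110,95,7,"pics/t_bed.png");crop(t,325,160,200,95,4,"pics/t_rail.png")
E
```

```text
(no output)
```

View pics/s_bed.png

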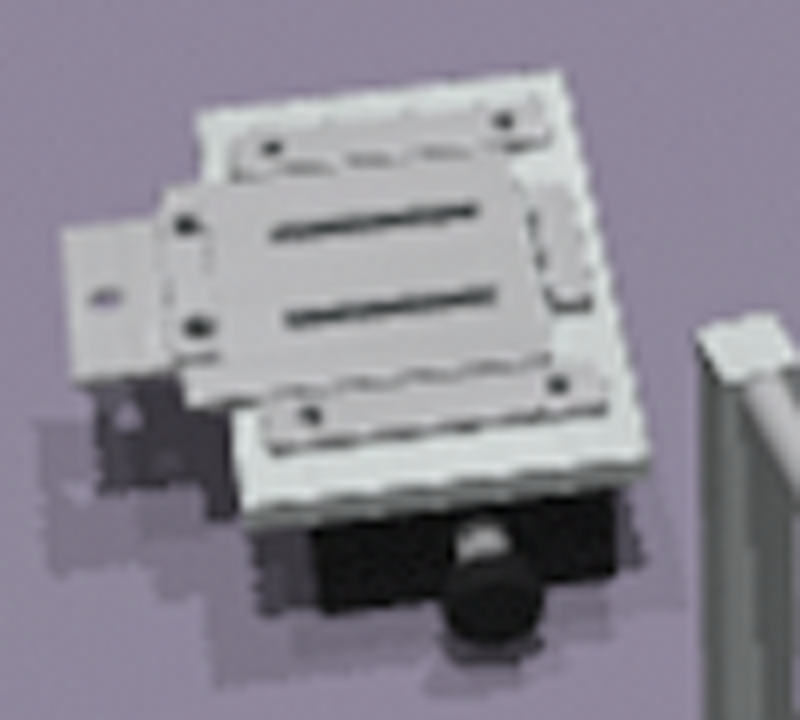

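View pics/s_rail.png

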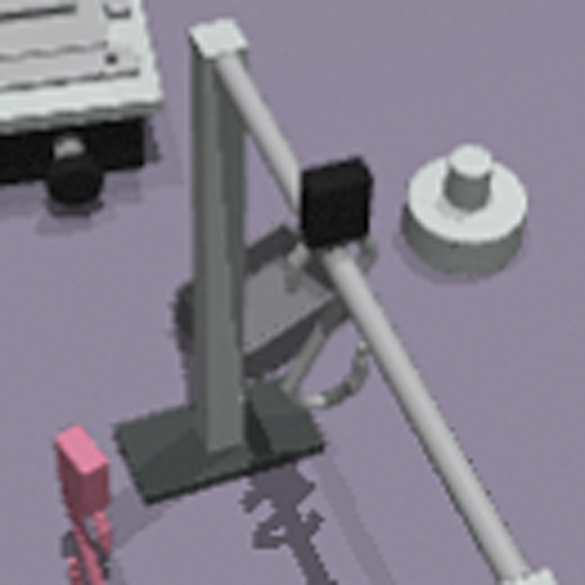

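View pics/t_bed.png

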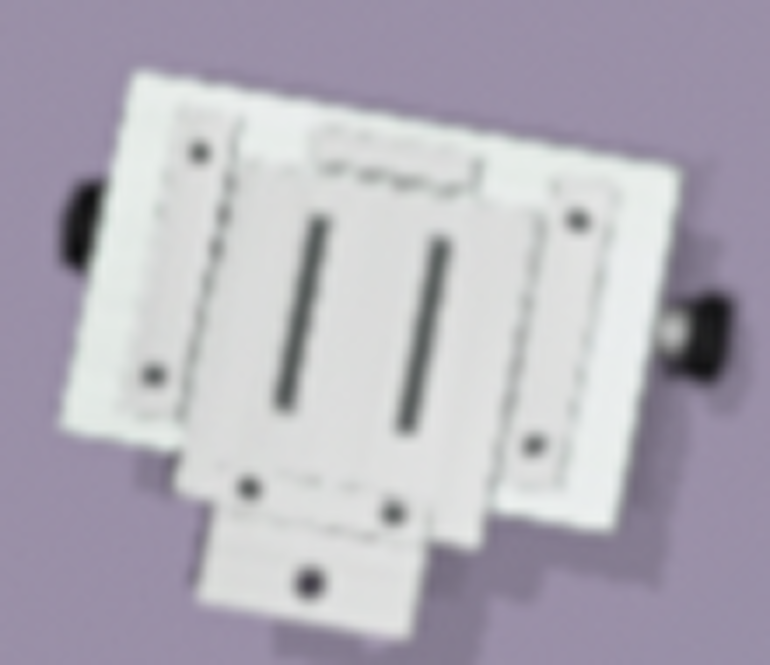

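View pics/t_rail.png

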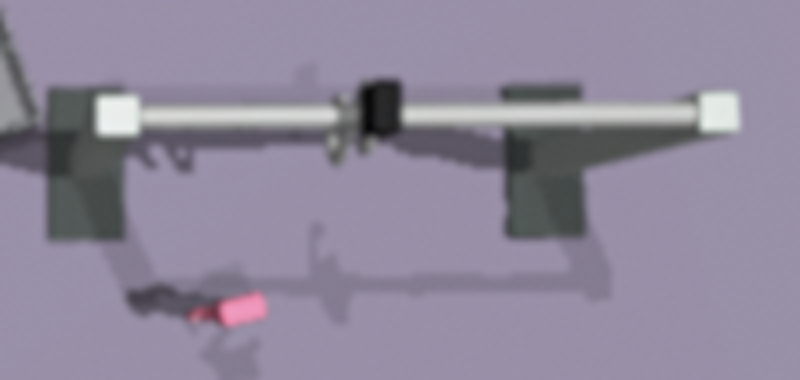

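The crops show the real hook: black grip, steel wire, hanging on the rail at side (354,220) and top (420,187). Its lower point faces right in the side view, away from the robot. The candidates are:
- the steel hook with the black grip (chosen)
- the pink hook at side (299,290), top (385,238)
- the black knobs on the bed at side (296,213), top (275,208)
- shadows

The tab hole is visible at about side (248.2,177.1) and top (219.3,243.3). I'll measure from here.

```bash
python3 - <<'E'
from h import *
s=cv2.imread("pics/side0.png")[:,:,::-1];t=cv2.imread("pics/top0.png")[:,:,::-1]
np.set_printoptions(precision=1,suppress=True)
print("hole",tri((248.2,177.1),(219.3,243.3)),onz("top",(219.3,243.3),75),onz("side",(248.2,177.1),75))
# post tops from crops
sp=lambda x,y:(280+x/4.5,175+y/4.5); tp=lambda x,y:(325+x/4,160+y/4)
for n,a,b in [("postL",sp(218,41),tp(118,115)),("postR",(398.5,310),tp(719,112))]:
    print(n,tri(a,b),onz("top",b,287),onz("side",a,287))
def blob(im,n,x0,y0,w,h,thr):
    m=(im[y0:y0+h,x0:x0+w].max(2)<thr).astype(np.uint8)
    k,l,st,c=cv2.connectedComponentsWithStats(m); i=1+np.argmax(st[1:,4]); 
    cs=cv2.findContours((l==i).astype(np.uint8),0,2)[0][0]
    print(n,st[i],c[i]+[x0,y0],cv2.minAreaRect(cs)); return c[i]+[x0,y0]
a=blob(s,"side",340,200,30,40,60); b=blob(t,"top",405,170,30,35,60)
print("grip",tri(a,b))
tb=lambda x,y:(175+x/7,160+y/7); sb=lambda x,y:(235+x/8,140+y/8)
for n,p,z in [("tabA",(198,602),75),("tabB",(412,638),75),("plA",(178,490),76),("plB",(478,548),76),("barL0",(154,376),75),("barL1",(199,152),75),("barR0",(534,445),75),("barR1",(577,220),75),("slab0",(60,430),70),("slab1",(138,68),70),("slab2",(680,165),70),("slab3",(613,530),70)]:
    print(n,onz("top",tb(*p),z))
for n,p,z in [("tabfar",(63,230),75),("tabnear",(80,382),75),("barL0",(272,149),75),("barL1",(503,121),75),("barR0",(312,415),75),("barR1",(558,384),75)]:
    print("side",n,onz("side",sb(*p),z))
for n,uv in [("spool",(311,131)),("tray",(318,180)),("oil",(321,285)),("pink",(385,238))]: print(n,onz("top",uv,30))
E
```

```text
hole (array([475.6, 234.9,  77.4]), np.float64(0.7340173089690823)) [475.3 235.5  75. ] [476.4 237.6  75. ]
postL (array([582.7, -79.8, 284.8]), np.float64(0.19833342895678518)) [582.4 -79.6 287. ] [582.  -82.1 287. ]
postR (array([ 581.6, -380.9,  284.1]), np.float64(0.3188901054746982)) [ 581.4 -379.7  287. ] [ 580.3 -382.4  287. ]
side [  7  10  16  21 263] [354.  220.1] ((14.5, 20.0), (15.0, 20.0), 0.0)
top [ 10  11  10  13 118] [419.3 187. ] ((14.5, 17.0), (12.0, 9.0), 90.0)
grip (array([ 582.5, -203.9,  306.6]), np.float64(0.02125989763327571))
tabA [468.8 274.9  75. ]
tabB [456.1 199.6  75. ]
plA [507.9 282.3  76. ]
plB [487.2 176.5  76. ]
barL0 [547.9 291.8  75. ]
barL1 [627.1 277.2  75. ]
barR0 [522.9 157.3  75. ]
barR1 [601.7 142.6  75. ]
slab0 [529.3 326.5  70. ]
slab1 [658.2 301.1  70. ]
slab2 [621.5 107.   70. ]
slab3 [493.2 130.2  70. ]
side tabfar [471.  276.2  75. ]
side tabnear [458.6 199.9  75. ]
side barL0 [548.9 292.1  75. ]
side barL1 [628.2 277.8  75. ]
side barR0 [524.6 157.9  75. ]
side barR1 [602.7 143.5  75. ]
spool [762.9  10.8  30. ]
tray [634.6  -6.3  30. ]
oil [369.3 -11.7  30. ]
pink [ 485.4 -174.4   30. ]
```

```bash
python3 - <<'E'
from h import *
np.set_printoptions(precision=1,suppress=True)
s=cv2.imread("pics/side0.png")[:,:,::-1];t=cv2.imread("pics/top0.png")[:,:,::-1]
crop(s,335,195,40,75,8,"pics/s_hook.png");crop(t,400,170,40,40,14,"pics/t_hook.png")
for yaw in (-.3,-.15,0,.15,.3):
    o=np.array([582,-204,182.2]); c,q=np.cos(yaw),np.sin(yaw)
    f=lambda x,z:o+[c*x,q*x,z]
    P=[f(16,36.5),f(-16,19.5),f(0,3.5),f(-16,79.5)]
    print(yaw,((proj("side",P)-[335,195])*8).round().tolist(),((proj("top",P)-[400,170])*14).round().tolist())
E
```

```text
-0.3 [[205.0, 459.0], [65.0, 512.0], [131.0, 551.0], [71.0, 343.0]] [[174.0, 209.0], [97.0, 419.0], [105.0, 331.0], [175.0, 382.0]]
-0.15 [[203.0, 451.0], [67.0, 520.0], [131.0, 551.0], [73.0, 351.0]] [[159.0, 205.0], [112.0, 422.0], [105.0, 331.0], [191.0, 386.0]]
0 [[199.0, 443.0], [70.0, 528.0], [131.0, 551.0], [76.0, 359.0]] [[143.0, 204.0], [127.0, 423.0], [105.0, 331.0], [208.0, 387.0]]
0.15 [[194.0, 436.0], [75.0, 535.0], [131.0, 551.0], [81.0, 367.0]] [[127.0, 205.0], [143.0, 422.0], [105.0, 331.0], [224.0, 386.0]]
0.3 [[188.0, 430.0], [81.0, 542.0], [131.0, 551.0], [87.0, 373.0]] [[112.0, 209.0], [158.0, 418.0], [105.0, 331.0], [240.0, 382.0]]
```

View pics/s_hook.png

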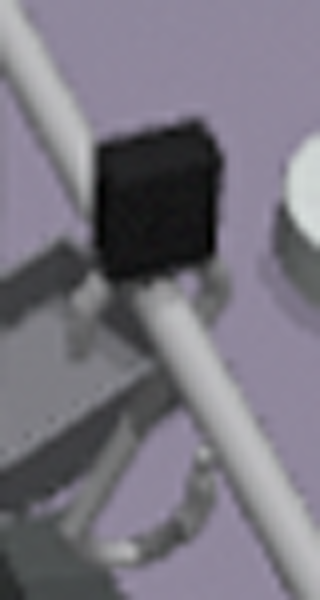

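View pics/t_hook.png

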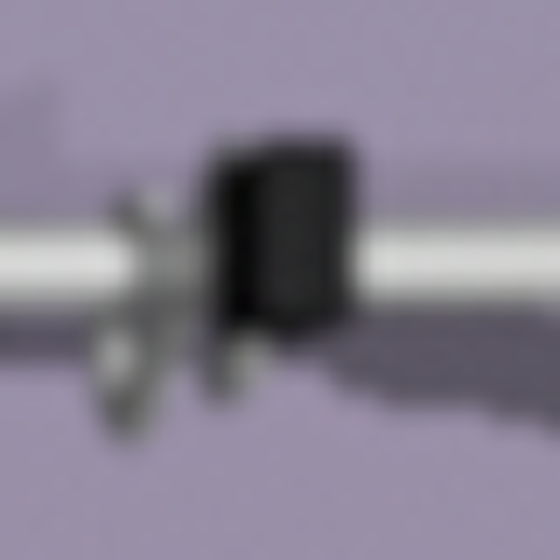

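```bash
cat >> h.py <<'E'
np.set_printoptions(precision=2,suppress=True)
def goto(*tg):
    o=bot.get_obs(); p=np.array(o["tool_pos"]); R=cv2.Rodrigues(np.eye(3))[0]
    from scipy.spatial.transform import Rotation as Ro
    R=Ro.from_euler("xyz",o["tcp_rot"]).as_matrix(); yaw=np.arctan2(R[1,0],R[0,0])
    print("t",round(o["time"],2),"p",p,"rpy",o["tcp_rot"],"F",np.array(o["contact_force"]),"w",round(o["grip_width"],1))
    for t in tg:
        print(t,"cm",R.T@(np.array(t[:3])-p)/10,"turn",round(yaw-t[3],3))
E
python3 -c "
from h import *
goto((257,356,400,-.344),(420,75,400,-.2),(582,-204,400,-.06))"
```

```text
t 0.1 p [176.79 493.96 240.1 ] rpy [-1.57  0.   -0.34] F [ 0.41 -0.56 -0.82] w 92.1
(257, 356, 400, -0.344) cm [ 12.2  -15.98 -10.31] turn 0.0
(420, 75, 400, -0.2) cm [ 37.02 -15.95 -31.27] turn -0.144
(582, -204, 400, -0.06) cm [ 61.67 -15.93 -52.07] turn -0.284
```

Request:
apply_moves(rows=[[[0,-6,0],0,9],[[4,-11,-3.5],0,7],[[8,-15,-7],0,6],[[12,-16,-10.5],-0.05,6],[[17,-16,-14.5],-0.1,6]])

```text
time: 0.72
tool_pos: [285.5, 304.3, 401.4]
tcp_rot: [-1.57, -0.002, -0.241]
contact_force: [0.6, -0.2, -1.3]
grip_width: 60.5
```

Request:
apply_moves(rows=[[[4.5,0,-3.5],-0.05,6],[[9,0,-7.2],-0.1,6],[[13.5,0,-11],-0.15,6],[[18,0,-14.7],-0.18,6],[[22,0,-18.5],-0.18,6]])

```text
time: 1.35
tool_pos: [455.9, 70.3, 401.2]
tcp_rot: [-1.57, -0.001, -0.061]
contact_force: [-0.3, 1.2, -0.6]
grip_width: 60.1
```

```bash
python3 -c "
from h import *
goto((420,75,400,-.06),(582,-204,400,-.06))"
```

```text
t 1.35 p [455.86  70.29 401.24] rpy [-1.57 -0.   -0.06] F [-0.27  1.15 -0.55] w 60.1
(420, 75, 400, -0.06) cm [-3.61  0.12  0.25] turn -0.001
(582, -204, 400, -0.06) cm [ 14.26   0.12 -26.61] turn -0.001
```

Request:
apply_moves(rows=[[[3,0,-5.4],0,6],[[6,0,-10.8],0,6],[[9,0,-16.2],0,6],[[12,0,-21.6],0,6],[[14.26,0.1,-26.6],0,6]])

```text
time: 1.98
tool_pos: [582.5, -206.0, 399.4]
tcp_rot: [-1.57, -0.0, -0.061]
contact_force: [0.7, 0.3, -0.2]
grip_width: 60.1
```

```bash
python3 - <<'E'
from h import *
goto((582,-204,340,-.06),(582,-204,307,-.06))
s=vision.capture("side");t=vision.capture("top")
crop(s,300,130,120,140,4,"pics/s1.png");crop(t,360,130,120,110,5,"pics/t1.png")
E
```

```text
t 1.98 p [ 582.54 -206.04  399.36] rpy [-1.57 -0.   -0.06] F [ 0.72  0.29 -0.17] w 60.1
(582, -204, 340, -0.06) cm [-0.07  5.94  0.19] turn -0.001
(582, -204, 307, -0.06) cm [-0.07  9.24  0.19] turn -0.001
```

View pics/s1.png

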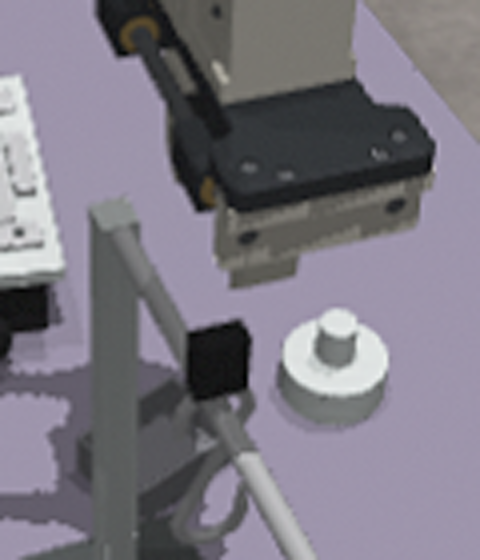

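View pics/t1.png

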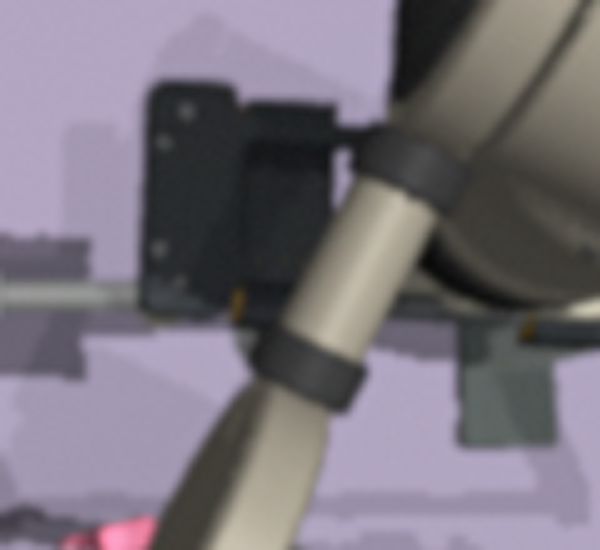

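```bash
python3 - <<'E'
from h import *
p=np.array([582.5,-206,399.4])
for d in [(0,0,0),(0,0,-14),(0,30,-14),(0,-30,-14),(0,-65,-14),(0,65,-14),(30,0,-14),(-30,0,-14),(0,95,52),(0,-95,52),(38,0,52),(-38,0,52)]:
    print(d,(proj("side",p+d)[0]-[300,130])*4,(proj("top",p+d)[0]-[360,130])*5)
s=vision.capture("side"); cv2.imwrite("pics/s1f.png",cv2.resize(s[0:300,200:500,::-1],None,fx=2,fy=2))
E
```

```text
(0, 0, 0) [226.37 202.9 ] [361.   253.86]
(0, 0, -14) [224.99 228.92] [351.26 259.02]
(0, 30, -14) [196.06 182.75] [266.56 259.7 ]
(0, -30, -14) [255.48 277.64] [435.68 258.35]
(0, -65, -14) [293.18 337.95] [533.77 257.59]
(0, 65, -14) [164.16 131.88] [167.47 260.52]
(30, 0, -14) [293.08 210.93] [348.31 174.94]
(-30, 0, -14) [155.45 247.28] [354.11 343.78]
(0, 95, 52) [139.42 -34.99] [107.51 235.29]
(0, -95, 52) [342.36 262.89] [689.76 230.86]
(38, 0, 52) [322.99  77.86] [396.03 117.23]
(-38, 0, 52) [137.89 123.22] [404.66 350.01]
```

View pics/s1f.png

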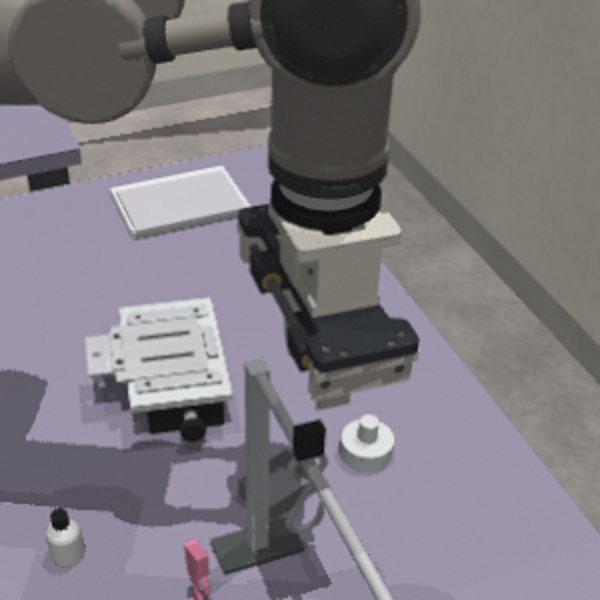

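Request:
apply_moves(rows=[[[0,3,0.2],0,6],[[0,5.5,0.2],0,6],[[0,7,0.2],0,6],[[0,7,0.2],0,6]])

```text
time: 2.62
tool_pos: [581.5, -202.9, 326.9]
tcp_rot: [-1.568, 0.005, -0.063]
contact_force: [-0.1, -0.6, 0.1]
grip_width: 60.2
```

```bash
python3 - <<'E'
from h import *
goto((582,-204,307,-.06))
s=vision.capture("side");crop(s,310,150,90,100,6,"pics/s2.png")
E
```

```text
t 2.62 p [ 581.52 -202.95  326.87] rpy [-1.57  0.   -0.06] F [-0.14 -0.6   0.08] w 60.2
(582, -204, 307, -0.06) cm [ 0.06  1.99 -0.11] turn -0.003
```

View pics/s2.png

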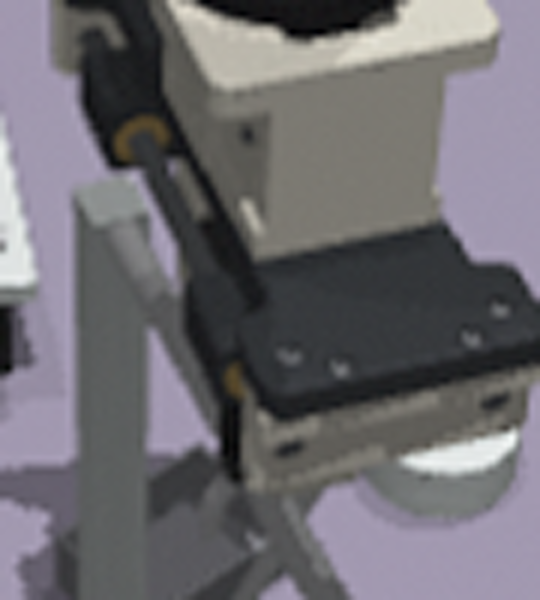

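The picture shows the fingers straddling the rail around the black grip, whose edge is visible at (232,450), with nothing touching. Next I go down the last 2 cm and close.

Request:
apply_moves(rows=[[[0.06,1,-0.1],0,6],[[0.06,1.9,-0.1],0,6],[[0.06,1.9,-0.1],0,3],[[0.06,1.9,-0.1],0,1],[[0.06,1.9,-0.1],0,0.5]])

```text
time: 3.3
tool_pos: [582.5, -204.4, 309.4]
tcp_rot: [-1.569, 0.002, -0.064]
contact_force: [0.1, -0.5, 0.1]
grip_width: 34.7
```

Request:
apply_moves(rows=[[[0,0,0],0,0.5],[[0,0,0],0,0.5],[[0,0,0],0,0.5]])

```text
time: 3.68
tool_pos: [582.6, -204.5, 309.5]
tcp_rot: [-1.569, 0.002, -0.064]
contact_force: [0.0, -0.2, 0.8]
grip_width: 13.9
```

Gripped at 13.9 mm, which matches the block. Now I unhook it.

Request:
apply_moves(rows=[[[0.1,-0.6,0],0,0.5],[[0.2,-1.2,0],0,0.5],[[0.35,-1.8,0],0,0.5],[[0.6,-2.5,0],0,0.5],[[0.8,-3.2,0],0,0.5]])

```text
time: 4.3
tool_pos: [590.8, -205.1, 342.0]
tcp_rot: [-1.569, 0.002, -0.064]
contact_force: [-0.5, -0.0, -1.3]
grip_width: 13.7
```

```bash
python3 - <<'E'
from h import *
goto((590.6,-204.5,341.5,-.06))
s=vision.capture("side");crop(s,310,150,90,120,5,"pics/s3.png")
E
```

```text
t 4.3 p [ 590.84 -205.07  342.03] rpy [-1.57  0.   -0.06] F [-0.49 -0.05 -1.3 ] w 13.7
(590.6, -204.5, 341.5, -0.06) cm [-0.03  0.05  0.05] turn -0.004
```

View pics/s3.png

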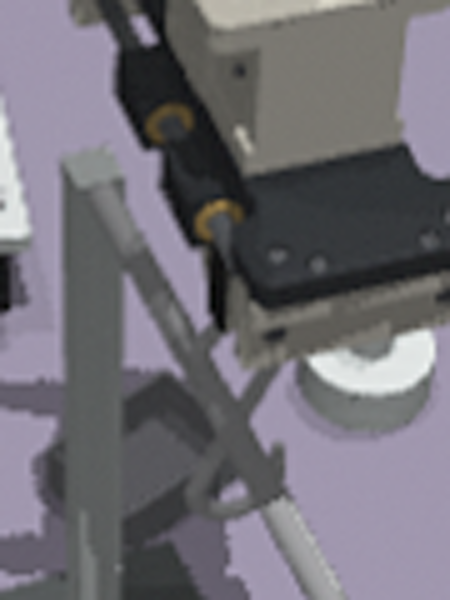

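Side view shows the rail now below the hook's free upper point, at about (215,390), so it is clear to move off to +x.

Request:
apply_moves(rows=[[[1.2,0,0],0,0.5],[[3,0,0.2],0,0.5],[[4.6,0,0.3],0,0.5],[[4.8,0,2],0,0.5],[[5,0,6],0,0.5]])

```text
time: 4.97
tool_pos: [644.6, -148.5, 342.5]
tcp_rot: [-1.569, 0.001, -0.066]
contact_force: [0.1, -0.2, -0.6]
grip_width: 13.8
```

Request:
apply_moves(rows=[[[0,0,5],0,0.5],[[0,0,10],0,0.5],[[-1,0,14],0,0.5],[[-3.5,0,18],0,0.5],[[-6.5,0,22],0,0.5]])

```text
time: 5.6
tool_pos: [592.7, 77.5, 342.8]
tcp_rot: [-1.569, 0.001, -0.065]
contact_force: [0.6, 0.7, -1.0]
grip_width: 14.2
```

```bash
python3 - <<'E'
from h import *
goto((420,246,342,-.182),(420,246,200,-.182))
E
```

```text
t 5.6 p [592.75  77.54 342.8 ] rpy [-1.57  0.   -0.07] F [ 0.64  0.74 -0.97] w 14.2
(420, 246, 342, -0.182) cm [-18.34   0.13  15.68] turn 0.117
(420, 246, 200, -0.182) cm [-18.32  14.33  15.66] turn 0.117
```

Request:
apply_moves(rows=[[[-4,0,3],0.03,0.5],[[-8,0,6.5],0.06,0.5],[[-12,0,10],0.09,0.5],[[-15.5,0.3,13],0.117,0.5],[[-18.3,1.5,15.7],0.117,0.5]])

```text
time: 6.22
tool_pos: [418.1, 247.6, 329.2]
tcp_rot: [-1.568, -0.0, -0.181]
contact_force: [0.9, 1.2, -0.6]
grip_width: 13.5
```

Request:
apply_moves(rows=[[[0,4,0],0,0.5],[[0,8,0],0,0.5],[[0,11,0],0,0.5],[[0,12.5,0],0,0.5],[[0,12.5,0],0,0.5]])

```text
time: 6.85
tool_pos: [416.7, 248.1, 203.7]
tcp_rot: [-1.569, 0.002, -0.181]
contact_force: [-0.4, 0.4, -0.7]
grip_width: 13.8
```

```bash
python3 - <<'E'
from h import *
goto((420,246,190,-.182))
s=vision.capture("side");t=vision.capture("top")
cv2.imwrite("pics/s4r.png",s[:,:,::-1]);cv2.imwrite("pics/t4r.png",t[:,:,::-1])
crop(s,190,110,130,110,6,"pics/s4.png");crop(t,165,170,110,100,6,"pics/t4.png")
E
```

```text
t 6.85 p [416.74 248.05 203.65] rpy [-1.57  0.   -0.18] F [-0.37  0.44 -0.65] w 13.8
(420, 246, 190, -0.182) cm [ 0.36  1.36 -0.15] turn 0.001
```

View pics/s4.png

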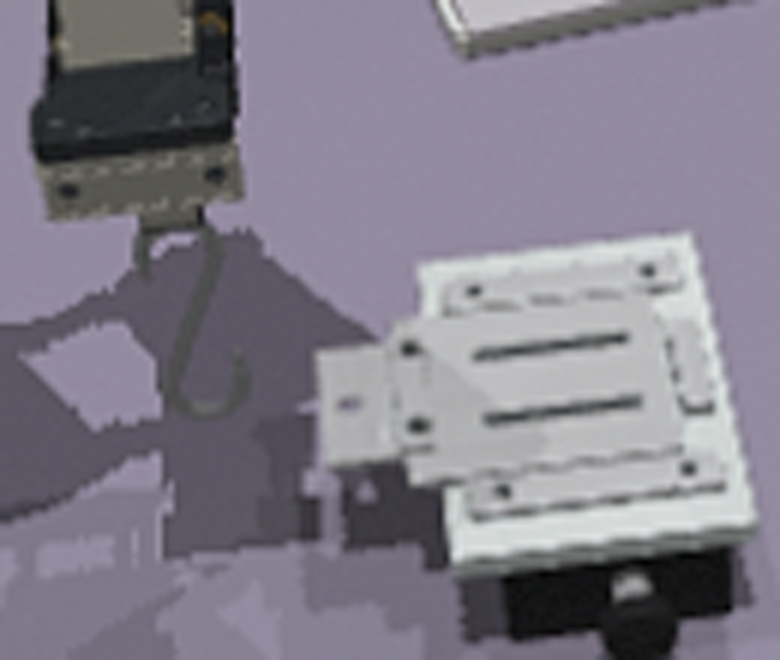

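View pics/t4.png

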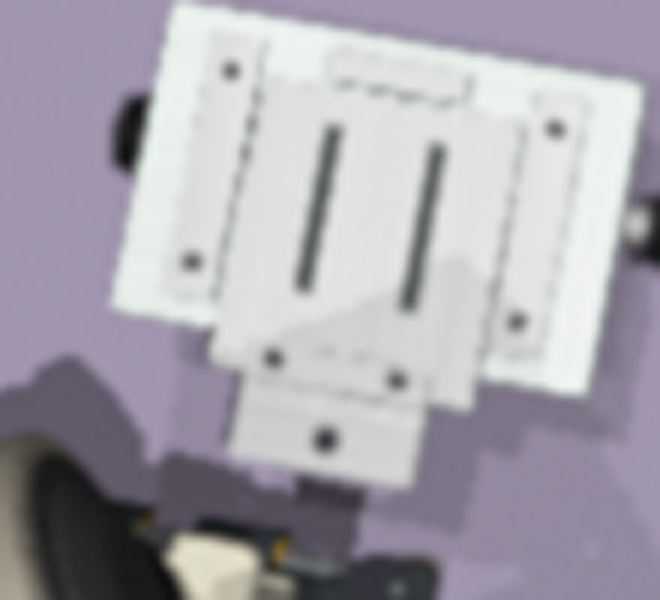

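The side view shows the hook upright with its tip at crop (240,352) and bend bottom at (205,412), and the tab hole at (349,403). In the top view the hole is at (326,439) and the arm hides the hook.

```bash
python3 - <<'E'
from h import *
s=cv2.imread("pics/s4r.png")[:,:,::-1]
crop(s,205,145,35,40,16,"pics/s4b.png")
p=np.array([416.74,248.05,203.65]);c,q=np.cos(-.181),np.sin(-.181)
f=lambda x,z:p+[c*x,q*x,z-127.3]
print((proj("side",[f(16,36.5),f(0,0),f(0,3.5),f(-16,19.5),f(16,91.5),f(-16,79.5),f(16,19.5)])-[205,145])*16)
E
```

```text
[[389.09 374.12]
 [323.98 554.92]
 [320.78 539.04]
 [207.84 477.87]
 [338.87 106.73]
 [147.06 191.12]
 [404.09 453.53]]
```

View pics/s4b.png

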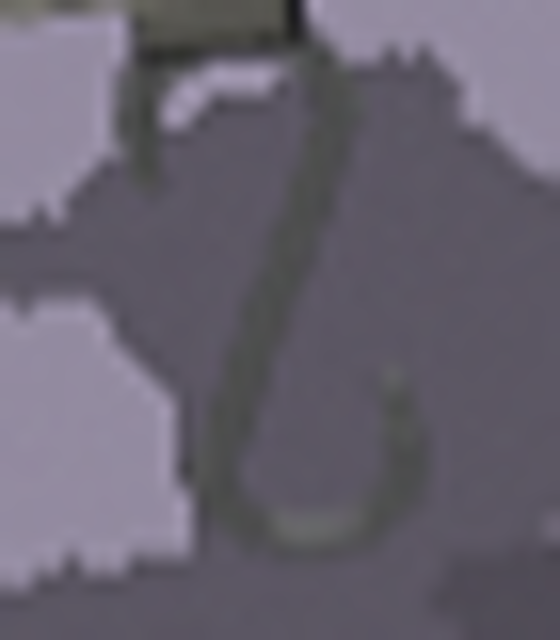

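```bash
python3 - <<'E'
from h import *
s=cv2.imread("pics/s4r.png")[:,:,::-1].astype(float);t=cv2.imread("pics/t4r.png")[:,:,::-1].astype(float)
for n,im,(x,y) in (("side",s,(248,177)),("top",t,(219,243)),):
    g=im.mean(2)[y-4:y+5,x-5:x+6]; 
    w=np.clip(np.median(g)-12-g,0,None); yy,xx=np.mgrid[y-4:y+5,x-5:x+6]
    print(g.round().astype(int)); c=np.array([(w*xx).sum(),(w*yy).sum()])/w.sum(); print(n,c,onz(n,c,73),onz(n,c,75))
E
```

```text
[[153 178 176 174 173 175 173 172 173 175 175]
 [153 177 175 175 175 176 173 173 174 175 175]
 [149 178 177 175 171 167 165 170 176 175 176]
 [153 179 176 158 135 136 140 157 171 175 177]
 [165 179 170 135 110 123 132 155 172 175 176]
 [161 180 171 156 151 150 157 169 174 175 176]
 [156 180 179 175 171 171 174 175 174 174 176]
 [157 180 179 177 176 178 178 174 173 175 181]
 [155 177 179 176 174 177 177 174 173 173 184]]
side [246.85 176.72] [473.7 242.7  73. ] [473.39 240.4   75.  ]
[[204 203 205 205 203 203 205 207 207 207 209]
 [204 203 202 194 183 180 187 199 205 206 207]
 [206 204 196 171 144 133 148 180 201 206 207]
 [206 205 187 146 101  83 108 159 196 208 208]
 [205 203 182 132  79  62  96 152 196 210 209]
 [206 204 188 145 100  90 119 166 199 210 209]
 [208 208 201 178 152 146 165 191 206 209 208]
 [207 208 209 202 193 191 198 207 210 210 209]
 [191 196 200 201 202 205 207 211 211 210 210]]
top [218.82 242.86] [476.31 237.16  73.  ] [476.32 236.7   75.  ]
```

```bash
python3 - <<'E'
from h import *
print(onz("side",(247.9,176.7),73),onz("side",(247.5,177.1),73))
goto((417,248,157,-.182),(460.5,240.4,157,-.182))
E
```

```text
[476.35 241.76  73.  ] [474.96 240.58  73.  ]
t 6.95 p [418.02 248.34 205.12] rpy [-1.57 -0.   -0.18] F [-0.92  0.08 -0.63] w 13.7
(417, 248, 157, -0.182) cm [-0.1   4.81 -0.07] turn 0.001
(460.5, 240.4, 157, -0.182) cm [ 4.32  4.82 -0.03] turn 0.001
```

Request:
apply_moves(rows=[[[-0.1,3,0],0,0.5],[[-0.1,4.8,0],0,0.5],[[1.5,4.8,0],0,0.5],[[3,4.8,0],0,0.5],[[4.3,4.8,0.05],0,0.5]])

```text
time: 7.58
tool_pos: [462.6, 241.1, 158.3]
tcp_rot: [-1.566, -0.003, -0.182]
contact_force: [-0.1, -0.2, -0.9]
grip_width: 13.7
```

```bash
python3 - <<'E'
from h import *
s=vision.capture("side");t=vision.capture("top")
goto((460.5,241.2,157,-.182)); goto((460.5,241.2,157,-.182))
cv2.imwrite("pics/s5r.png",s[:,:,::-1]);cv2.imwrite("pics/t5r.png",t[:,:,::-1])
crop(s,215,130,70,70,9,"pics/s5.png");crop(t,185,200,80,80,7,"pics/t5.png")
E
```

```text
t 7.67 p [462.61 240.99 157.8 ] rpy [-1.57 -0.   -0.18] F [-0.52 -0.21 -0.8 ] w 13.6
(460.5, 241.2, 157, -0.182) cm [-0.21  0.08 -0.02] turn -0.0
t 7.67 p [462.61 240.99 157.8 ] rpy [-1.57 -0.   -0.18] F [-0.52 -0.21 -0.8 ] w 13.6
(460.5, 241.2, 157, -0.182) cm [-0.21  0.08 -0.02] turn -0.0
```

View pics/s5.png

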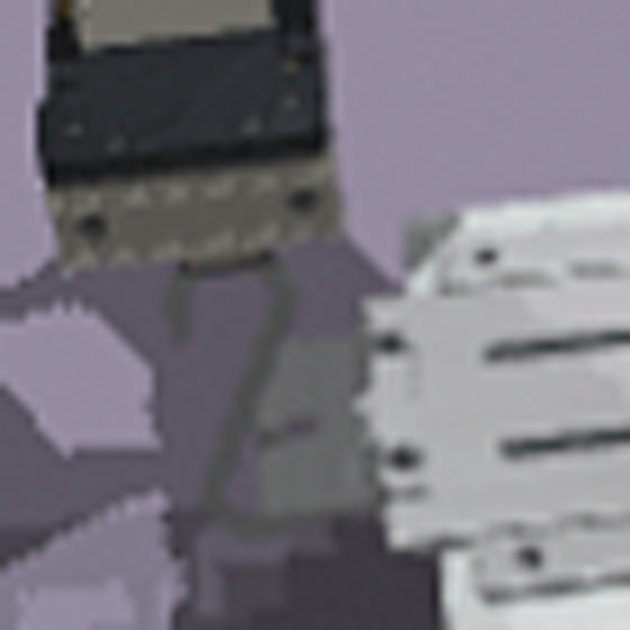

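View pics/t5.png

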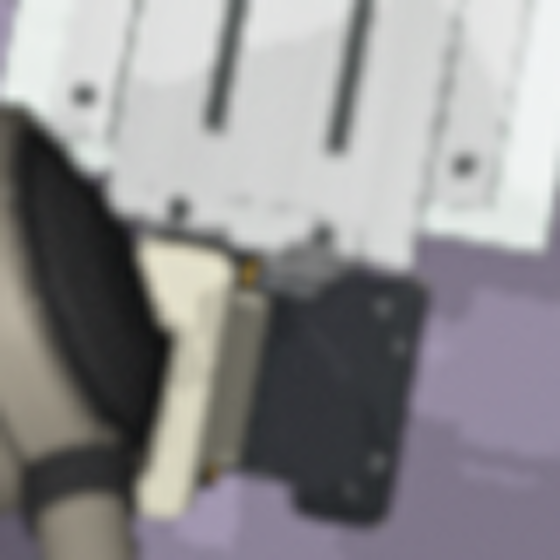

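The side view shows the tip hidden under the tab, with the hole at about (300,428) in the crop and the shank left of the tab edge. I'll feel upward in small steps.

Request:
apply_moves(rows=[[[-0.15,0,0],0,0.5],[[-0.15,-0.15,0],0,0.5],[[-0.15,-0.3,0],0,0.5],[[-0.15,-0.45,0],0,0.5]])

```text
time: 8.18
tool_pos: [460.9, 241.3, 162.5]
tcp_rot: [-1.566, -0.003, -0.182]
contact_force: [-0.3, 0.5, -0.9]
grip_width: 13.9
```

Request:
apply_moves(rows=[[[0,-0.1,0],0,0.5],[[0,-0.2,0],0,0.5]])

```text
time: 8.43
tool_pos: [460.9, 241.4, 164.6]
tcp_rot: [-1.566, -0.003, -0.182]
contact_force: [-0.2, -0.4, -0.9]
grip_width: 13.9
```

Request:
apply_moves(rows=[[[0,-0.1,0],0,0.5],[[0,-0.2,0],0,0.5]])

```text
time: 8.68
tool_pos: [460.9, 241.4, 166.7]
tcp_rot: [-1.566, -0.003, -0.182]
contact_force: [0.8, 0.0, -1.1]
grip_width: 13.6
```

Request:
apply_moves(rows=[[[0,-0.1,0],0,0.5],[[0,-0.2,0],0,0.5]])

```text
time: 8.93
tool_pos: [460.9, 241.3, 168.7]
tcp_rot: [-1.566, -0.003, -0.182]
contact_force: [-0.6, -0.2, -1.3]
grip_width: 13.7
```

```bash
python3 - <<'E'
from h import *
s=vision.capture("side")
goto((460.5,241.2,157,-.182))
cv2.imwrite("pics/s6r.png",s[:,:,::-1])
crop(s,225,155,40,40,14,"pics/s6.png")
E
```

```text
t 8.97 p [460.94 241.37 168.87] rpy [-1.57 -0.   -0.18] F [ 0.54 -0.16 -0.33] w 13.6
(460.5, 241.2, 157, -0.182) cm [-0.04  1.19 -0.03] turn 0.0
```

View pics/s6.png

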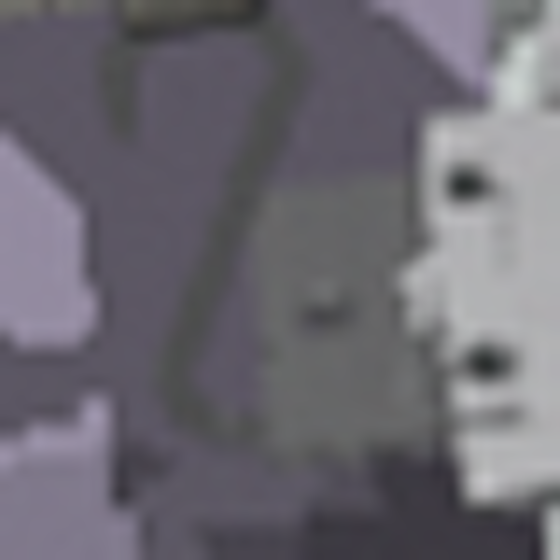

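The hole at crop (320,310) now shows a lighter spot in it, and there is no contact force, so it fits the tip entering. I'll keep going up gently.

Request:
apply_moves(rows=[[[0,-0.1,0],0,0.5],[[0,-0.2,0],0,0.5],[[0,-0.3,0],0,0.5]])

```text
time: 9.35
tool_pos: [460.9, 241.3, 171.9]
tcp_rot: [-1.566, -0.004, -0.182]
contact_force: [-1.0, -1.0, -0.5]
grip_width: 14.0
```

Request:
apply_moves(rows=[[[0,-0.1,0],0,0.5],[[0,-0.2,0],0,0.5],[[0,-0.3,0],0,0.5]])

```text
time: 9.72
tool_pos: [460.8, 241.1, 174.9]
tcp_rot: [-1.566, -0.003, -0.182]
contact_force: [0.1, -1.3, -2.1]
grip_width: 13.8
```

```bash
python3 - <<'E'
from h import *
s=vision.capture("side")
goto((460.5,241.2,157,-.182))
cv2.imwrite("pics/s7r.png",s[:,:,::-1])
crop(s,225,155,40,40,14,"pics/s7.png")
p=bot.get_obs()["tool_pos"];c,q=np.cos(-.182),np.sin(-.182)
f=lambda x,z:p+np.array([c*x,q*x,z-127.3])
print((proj("side",[f(16,36.5),f(16,26),f(-16,19.5)])-[225,155])*14)
E
```

```text
t 9.78 p [460.8  241.19 174.97] rpy [-1.57 -0.   -0.18] F [-0.93 -0.27 -1.05] w 13.9
(460.5, 241.2, 157, -0.182) cm [-0.04  1.8  -0.01] turn -0.0
[[318.96 270.41]
 [325.49 312.2 ]
 [161.23 358.71]]
```

View pics/s7.png

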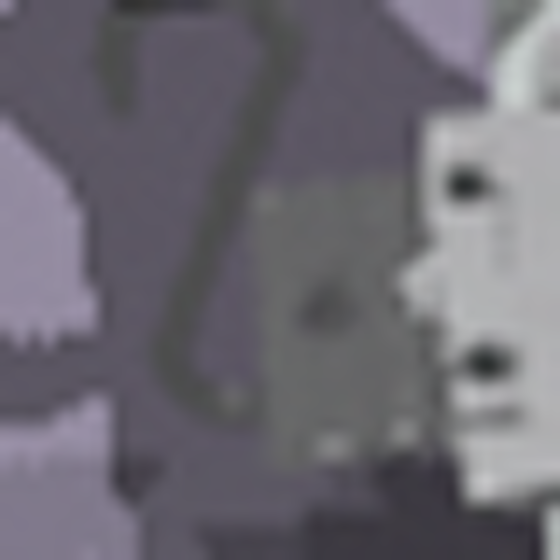

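The tip stands in the hole at crop (320,290), close to the predicted (319,270), and forces stay within about 2 N of noise. Next I plan the tilting lift, with the plate pivoting about its far edge.

```bash
python3 - <<'E'
from h import *
for d in range(0,95,5):
    a=np.radians(d); s=8*d/90
    H=np.array([60-s-142*np.cos(a)+3*np.sin(a),142*np.sin(a)+3*np.cos(a)])
    k=H-[16*np.cos(a),19.5-16*np.sin(a)]+[0,2*np.sin(a)]
    print(d,"dx",round((k[0]+98)/10,2),"TCPz",round(70+k[1]+127.3,1))
E
```

```text
0 dx 0.0 TCPz 180.8
5 dx 0.04 TCPz 194.7
10 dx 0.2 TCPz 208.5
15 dx 0.48 TCPz 222.1
20 dx 0.88 TCPz 235.3
25 dx 1.38 TCPz 248.1
30 dx 2.0 TCPz 260.4
35 dx 2.72 TCPz 272.0
40 dx 3.53 TCPz 282.9
45 dx 4.44 TCPz 293.1
50 dx 5.43 TCPz 302.3
55 dx 6.49 TCPz 310.6
60 dx 7.63 TCPz 317.9
65 dx 8.82 TCPz 324.1
70 dx 10.06 TCPz 329.2
75 dx 11.33 TCPz 333.1
80 dx 12.64 TCPz 335.9
85 dx 13.97 TCPz 337.5
90 dx 15.3 TCPz 337.8
```

Request:
apply_moves(rows=[[[0,-0.15,0],0,0.5],[[0,-0.3,0],0,0.5],[[0,-0.45,0],0,0.5],[[0,-0.6,0],0,0.5]])

```text
time: 10.28
tool_pos: [460.8, 241.1, 181.1]
tcp_rot: [-1.566, -0.003, -0.182]
contact_force: [-0.5, -1.9, -2.0]
grip_width: 13.7
```

Request:
apply_moves(rows=[[[0,-0.2,0],0,0.5],[[0,-0.4,0],0,0.5],[[0,-0.6,0],0,0.5],[[0,-0.8,0],0,0.5],[[0,-1,0],0,0.5]])

```text
time: 10.9
tool_pos: [461.0, 241.2, 191.2]
tcp_rot: [-1.566, -0.004, -0.182]
contact_force: [0.9, -0.4, -3.9]
grip_width: 13.7
```

```bash
python3 - <<'E'
from h import *
s=vision.capture("side")
goto((460.5,241.2,157,-.182))
crop(s,215,120,110,90,7,"pics/s8.png")
E
```

```text
t 10.95 p [461.05 241.18 191.46] rpy [-1.57 -0.   -0.18] F [ 1.57 -1.13 -3.35] w 13.4
(460.5, 241.2, 157, -0.182) cm [-0.07  3.45 -0.02] turn -0.0
```

View pics/s8.png

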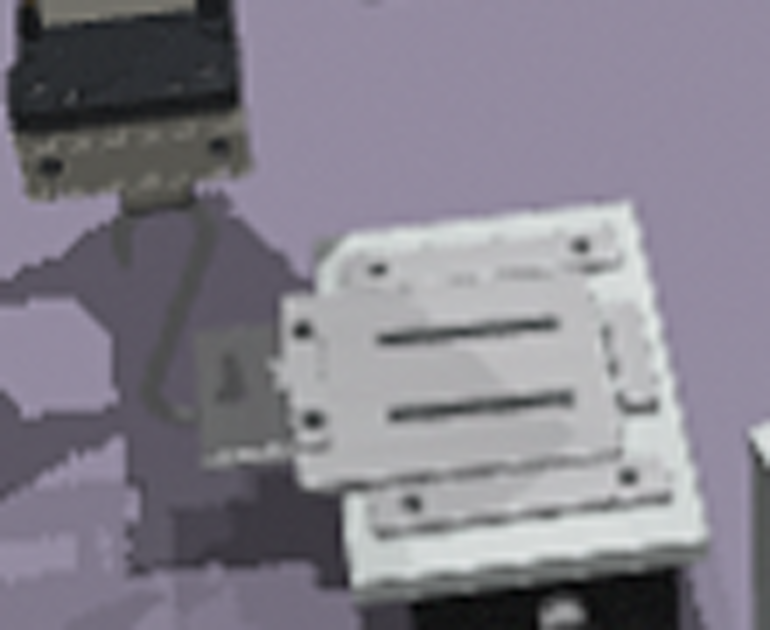

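The tip stands clearly through the tab at crop (230,365), and the plate's near end has begun to rise, with Fz about -3 N as expected. I continue along the arc.

Request:
apply_moves(rows=[[[0.03,-0.6,0],0,0.5],[[0.1,-1.2,0],0,0.5],[[0.2,-1.8,0],0,0.5],[[0.32,-2.4,0],0,0.5],[[0.46,-3.05,0],0,0.5]])

```text
time: 11.58
tool_pos: [465.4, 240.2, 222.4]
tcp_rot: [-1.566, -0.004, -0.182]
contact_force: [0.8, -1.2, -3.7]
grip_width: 14.1
```

Request:
apply_moves(rows=[[[0.2,-0.65,0],0,0.5],[[0.4,-1.3,0],0,0.5],[[0.65,-1.95,0],0,0.5],[[0.9,-2.6,0],0,0.5],[[1.2,-3.2,0],0,0.5]])

```text
time: 12.2
tool_pos: [477.4, 237.9, 254.9]
tcp_rot: [-1.566, -0.004, -0.182]
contact_force: [1.9, -0.7, -4.4]
grip_width: 14.1
```

```bash
python3 - <<'E'
from h import *
s=vision.capture("side")
goto((460.5,241.2,157,-.182))
crop(s,215,90,110,120,5,"pics/s9.png")
E
```

```text
t 12.25 p [477.96 237.85 255.64] rpy [-1.57 -0.01 -0.18] F [ 0.23 -0.55 -3.59] w 13.9
(460.5, 241.2, 157, -0.182) cm [-1.83  9.85 -0.04] turn -0.0
```

View pics/s9.png

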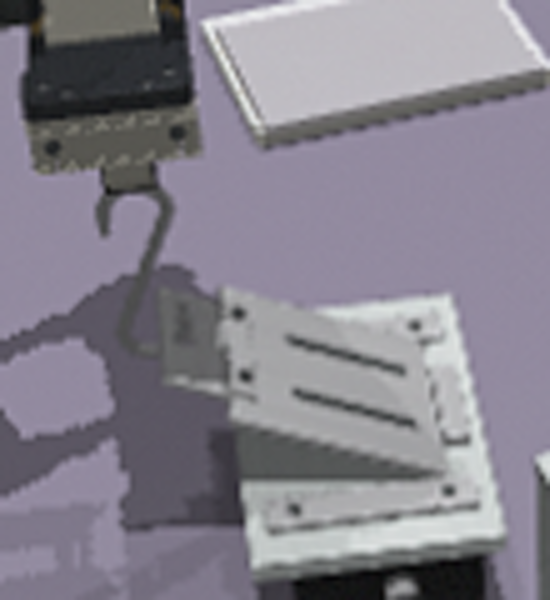

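The plate is tilted about 28° on the hook with its far edge still at the stop. This is going to plan, so I continue.

Request:
apply_moves(rows=[[[0.3,-0.55,0],0,0.5],[[0.7,-1.2,0],0,0.5],[[1.1,-1.8,0],0,0.5],[[1.5,-2.35,0],0,0.5],[[1.9,-2.85,0],0,0.5]])

```text
time: 12.88
tool_pos: [496.8, 234.2, 284.5]
tcp_rot: [-1.565, -0.005, -0.182]
contact_force: [2.1, -0.3, -4.9]
grip_width: 14.0
```

Request:
apply_moves(rows=[[[0.4,-0.5,0],0,0.5],[[0.8,-0.95,0],0,0.5],[[1.3,-1.5,0],0,0.5],[[1.8,-1.95,0],0,0.5],[[2.3,-2.4,0],0,0.5]])

```text
time: 13.5
tool_pos: [519.5, 229.9, 308.9]
tcp_rot: [-1.565, -0.005, -0.182]
contact_force: [1.4, -0.5, -5.2]
grip_width: 13.8
```

```bash
python3 - <<'E'
from h import *
s=vision.capture("side")
goto((460.5,241.2,157,-.182))
crop(s,215,70,110,140,5,"pics/s10.png")
E
```

```text
t 13.55 p [520.19 229.79 309.43] rpy [-1.56 -0.01 -0.18] F [ 1.22 -0.01 -4.66] w 13.6
(460.5, 241.2, 157, -0.182) cm [-6.18 15.2  -0.05] turn -0.0
```

View pics/s10.png

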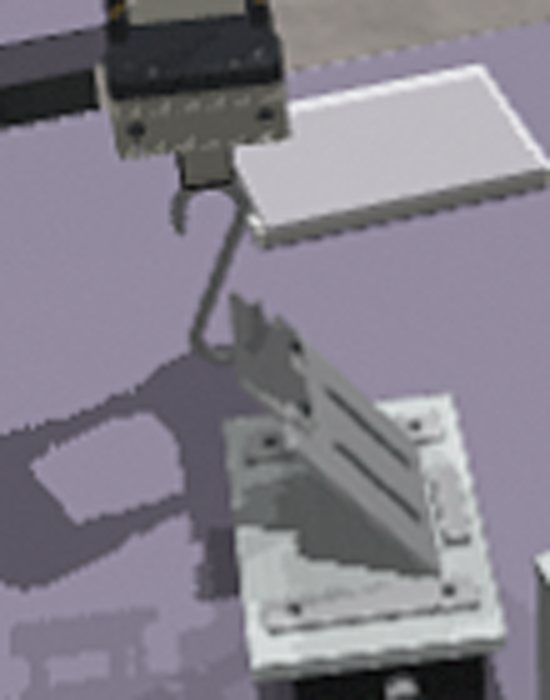

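Request:
apply_moves(rows=[[[0.8,-0.5,0],0,0.5],[[1.6,-0.95,0],0,0.5],[[2.4,-1.35,0],0,0.5],[[3.2,-1.7,0],0,0.5],[[4,-2,0],0,0.5]])

```text
time: 14.18
tool_pos: [559.9, 222.4, 329.6]
tcp_rot: [-1.565, -0.006, -0.183]
contact_force: [0.8, 0.3, -6.1]
grip_width: 13.7
```

Request:
apply_moves(rows=[[[0.7,-0.3,0],0,0.5],[[1.4,-0.7,0],0,0.5],[[2,-1.1,0],0,0.5],[[2.5,-1.6,0],0,0.5],[[2.8,-2.2,0],0,0.5]])

```text
time: 14.8
tool_pos: [587.5, 217.1, 352.0]
tcp_rot: [-1.565, -0.006, -0.183]
contact_force: [0.4, 0.8, -7.7]
grip_width: 13.7
```

```bash
python3 - <<'E'
from h import *
s=vision.capture("side")
goto((460.5,241.2,157,-.182))
crop(s,215,60,110,140,5,"pics/s11.png")
E
```

```text
t 14.85 p [588.09 217.07 353.07] rpy [-1.56 -0.01 -0.18] F [ 0.67 -0.18 -6.06] w 13.6
(460.5, 241.2, 157, -0.182) cm [-13.14  19.5   -0.07] turn -0.001
```

View pics/s11.png

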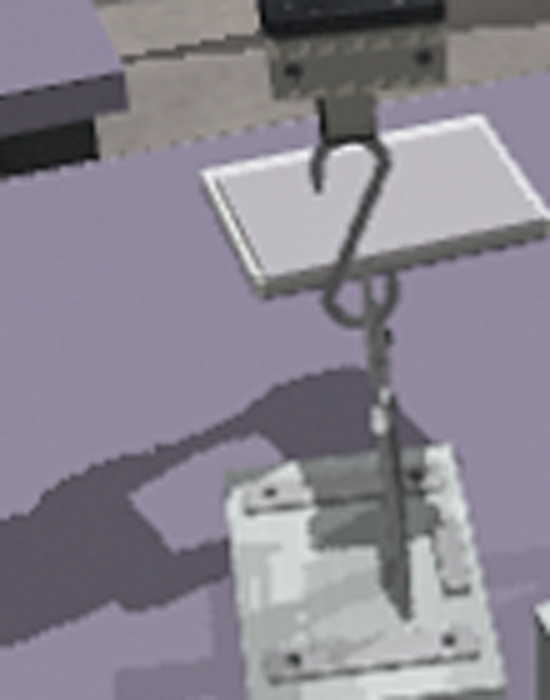

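The plate hangs free and upright on the hook above the bed, with its bottom tip at crop (405,615). Now the transit around the far side of the rail.

Request:
apply_moves(rows=[[[0.3,-0.3,0],0,0.5],[[1,-0.7,-0.4],0,0.5],[[2.2,-1.1,-1],-0.02,0.5],[[3.5,-1.3,-2.2],-0.04,0.5],[[4.8,-1.4,-4],-0.06,0.5]])

```text
time: 15.48
tool_pos: [628.5, 168.6, 367.2]
tcp_rot: [-1.565, -0.008, -0.121]
contact_force: [1.5, -0.4, -7.3]
grip_width: 14.0
```

```bash
python3 - <<'E'
from h import *
goto((642,100,366,-.05),(642,-225,366,0))
E
```

```text
t 15.47 p [628.45 168.58 367.22] rpy [-1.56 -0.01 -0.12] F [ 1.46 -0.36 -7.34] w 14.0
(642, 100, 366, -0.05) cm [ 2.17  0.1  -6.64] turn -0.071
(642, -225, 366, 0) cm [  6.11  -0.07 -38.9 ] turn -0.121
```

Request:
apply_moves(rows=[[[0.7,0,-2],-0.02,0.5],[[1.3,0,-4.2],-0.04,0.5],[[1.8,0,-6.6],-0.06,0.5],[[2.3,0,-9],-0.08,0.5],[[2.8,0,-11.5],-0.1,0.5]])

```text
time: 16.1
tool_pos: [642.5, 49.9, 366.7]
tcp_rot: [-1.566, -0.009, -0.021]
contact_force: [1.3, -0.3, -6.0]
grip_width: 13.6
```

```bash
python3 - <<'E'
from h import *
goto((642,-225,366,0))
E
```

```text
t 16.1 p [642.45  49.94 366.74] rpy [-1.57 -0.01 -0.02] F [ 1.26 -0.31 -6.01] w 13.6
(642, -225, 366, 0) cm [  0.52  -0.07 -27.49] turn -0.021
```

Request:
apply_moves(rows=[[[0.1,0,-2.5],-0.01,0.5],[[0.2,0,-5],-0.02,0.5],[[0.2,0,-7.5],-0.02,0.5],[[0.3,0,-10],-0.02,0.5],[[0.3,0,-12.5],-0.02,0.5]])

```text
time: 16.73
tool_pos: [642.8, -76.3, 366.1]
tcp_rot: [-1.566, -0.008, -0.001]
contact_force: [1.1, 0.5, -6.7]
grip_width: 14.2
```

Request:
apply_moves(rows=[[[0,0,-2.5],0,0.5],[[0,0,-5],0,0.5],[[0,0,-7.5],0,0.5],[[0,0,-10],0,0.5],[[0,0,-12],0,0.5]])

```text
time: 17.35
tool_pos: [642.7, -198.1, 365.3]
tcp_rot: [-1.566, -0.008, -0.001]
contact_force: [0.0, -0.2, -6.4]
grip_width: 13.8
```

Request:
apply_moves(rows=[[[0,0,-1.5],0,0.5],[[0,0,-2.5],0,0.5],[[0,0,-2.9],0,0.5],[[0,0,-2.9],0,0.5],[[0,0,-2.9],0,0.5]])

```text
time: 17.98
tool_pos: [642.8, -226.3, 365.4]
tcp_rot: [-1.565, -0.008, -0.001]
contact_force: [1.0, 0.1, -6.3]
grip_width: 14.0
```

```bash
python3 - <<'E'
from h import *
goto((640,-225,342,0),(592,-225,342,0))
s=vision.capture("side");crop(s,290,100,130,170,4,"pics/s12.png")
cv2.imwrite("pics/s12r.png",s[:,:,::-1])
E
```

```text
t 17.98 p [ 642.81 -226.27  365.36] rpy [-1.57 -0.01 -0.  ] F [ 1.01  0.09 -6.3 ] w 14.0
(640, -225, 342, 0) cm [-0.3   2.33  0.11] turn -0.001
(592, -225, 342, 0) cm [-5.1   2.29  0.11] turn -0.001
```

View pics/s12.png

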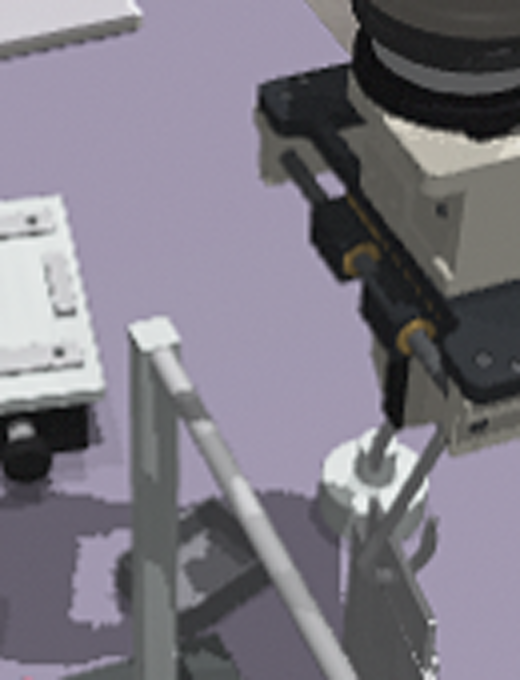

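```bash
python3 - <<'E'
from h import *
p=np.array([642.8,-226.3,365.4]); f=lambda x,z:p+np.array([x,0,z-127.3])
print((proj("side",[f(16,36.5),f(0,3.5),f(-16,19.5),f(-16,79.5),f(16,91.5),f(0,55)])-[290,100])*4)
s=cv2.imread("pics/s12r.png")[:,:,::-1]; crop(s,365,195,50,75,8,"pics/s12b.png")
print((proj("side",[f(16,36.5),f(0,3.5),f(-16,19.5),f(-16,79.5),f(16,91.5),f(0,55)])-[365,195])*8)
E
```

```text
[[430.73 519.35]
 [391.85 577.49]
 [362.71 564.02]
 [373.51 471.34]
 [443.8  432.23]
 [402.18 500.6 ]]
[[261.45 278.71]
 [183.69 394.97]
 [125.42 368.04]
 [147.03 182.67]
 [287.61 104.47]
 [204.35 241.2 ]]
```

View pics/s12b.png

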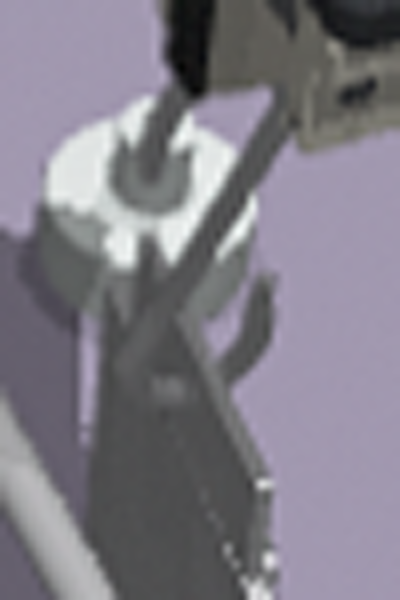

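The hook has not slipped in the grip. The tip is seen at (265,272) against (261,279) predicted, and the free point at (150,180) against (147,183). I lower to entry height and approach the rail.

Request:
apply_moves(rows=[[[-0.5,0.8,0],0,0.5],[[-1.2,1.6,0],0,0.5],[[-2.0,2.3,0],0,0.5],[[-2.8,2.35,0],0,0.5],[[-3.4,2.35,0],0,0.5]])

```text
time: 18.65
tool_pos: [608.8, -225.9, 342.1]
tcp_rot: [-1.566, -0.009, -0.0]
contact_force: [0.6, 0.0, -6.2]
grip_width: 13.8
```

```bash
python3 - <<'E'
from h import *
goto((590.8,-226,342,0))
E
```

```text
t 18.65 p [ 608.79 -225.86  342.11] rpy [-1.57 -0.01 -0.  ] F [ 0.57  0.04 -6.21] w 13.8
(590.8, -226, 342, 0) cm [-1.8  -0.01 -0.01] turn -0.0
```

Request:
apply_moves(rows=[[[-0.5,0,0],0,0.5],[[-1,0,0],0,0.5],[[-1.5,0,0],0,0.5],[[-1.8,0,0],0,0.5]])

```text
time: 19.15
tool_pos: [590.4, -225.9, 342.0]
tcp_rot: [-1.566, -0.009, -0.0]
contact_force: [0.4, -0.4, -6.9]
grip_width: 13.7
```

```bash
python3 - <<'E'
from h import *
goto((590.8,-226,342,0),(582.6,-226,309.5,0))
s=vision.capture("side");crop(s,320,150,90,140,5,"pics/s13.png")
E
```

```text
t 19.15 p [ 590.42 -225.88  342.02] rpy [-1.57 -0.01 -0.  ] F [ 0.37 -0.35 -6.91] w 13.7
(590.8, -226, 342, 0) cm [ 0.04  0.   -0.01] turn -0.0
(582.6, -226, 309.5, 0) cm [-0.81  3.24 -0.03] turn -0.0
```

View pics/s13.png

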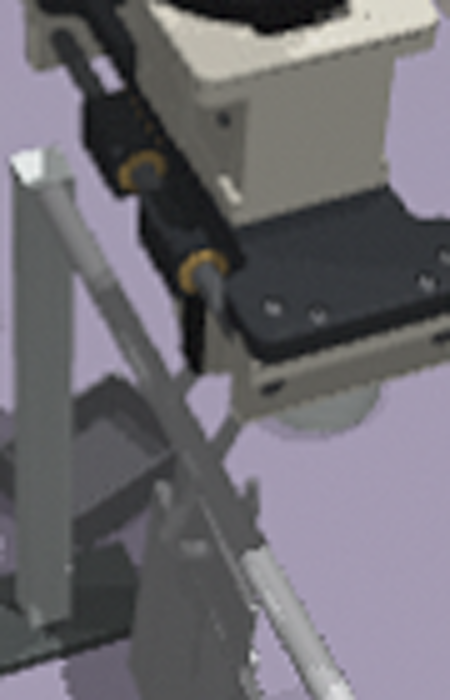

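The rail passes below the hook's free point at crop (190,380), with the shank behind it, in the same relative pose as at unhooking. I lower along the reverse path.

Request:
apply_moves(rows=[[[-0.2,0.7,0],0,0.5],[[-0.42,1.4,0],0,0.5],[[-0.57,2,0],0,0.5],[[-0.68,2.5,0],0,0.5],[[-0.76,2.9,0],0,0.5]])

```text
time: 19.82
tool_pos: [582.7, -225.7, 312.5]
tcp_rot: [-1.565, -0.008, -0.0]
contact_force: [-0.0, 0.5, -6.7]
grip_width: 13.9
```

Request:
apply_moves(rows=[[[-0.03,0.15,0],0,0.5],[[-0.03,0.3,0],0,0.5],[[-0.03,0.35,0],0,0.5]])

```text
time: 20.2
tool_pos: [582.6, -225.7, 309.5]
tcp_rot: [-1.566, -0.009, -0.0]
contact_force: [0.3, -0.1, -4.3]
grip_width: 13.8
```

Request:
apply_moves(rows=[[[0,0.05,0],0,0.5],[[0,0.1,0],0,0.5]])

```text
time: 20.45
tool_pos: [582.7, -225.7, 309.3]
tcp_rot: [-1.566, -0.01, -0.0]
contact_force: [-1.9, 0.4, 0.9]
grip_width: 14.0
```

```bash
python3 - <<'E'
from h import *
goto((582.6,-226,309.5,0))
s=vision.capture("side");crop(s,320,150,90,140,5,"pics/s14.png")
E
```

```text
t 20.45 p [ 582.68 -225.72  309.33] rpy [-1.57 -0.01 -0.  ] F [-1.86  0.39  0.94] w 14.0
(582.6, -226, 309.5, 0) cm [-0.01 -0.02 -0.03] turn -0.0
```

View pics/s14.png

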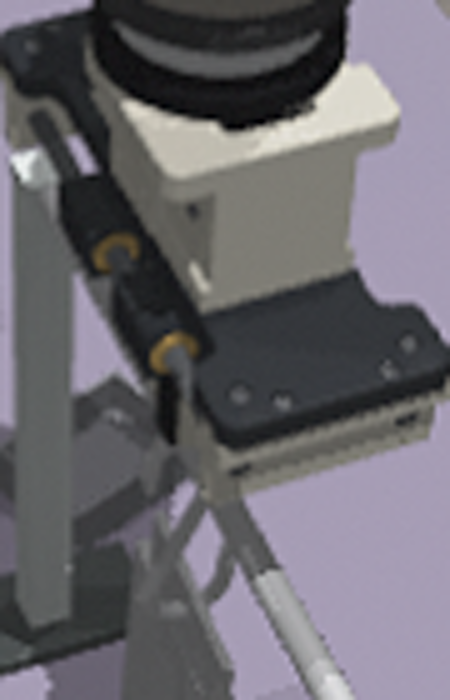

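The force is near zero and z is 309.3, the same height as at the first grasp, so the rail carries the load. I'll release and watch.

Request:
apply_moves(rows=[[[0,0,0],0,2],[[0,0,0],0,3],[[0,0,0],0,4],[[0,0,0],0,5],[[0,0,0],0,6]])

```text
time: 21.12
tool_pos: [582.7, -225.8, 309.3]
tcp_rot: [-1.566, -0.01, -0.0]
contact_force: [-0.1, 0.3, 0.3]
grip_width: 55.6
```

Request:
apply_moves(rows=[[[0,0,0],0,6],[[0,-0.5,0],0,6],[[0,-1.5,0],0,6],[[0,-3,0],0,6],[[0,-6,0],0,6]])

```text
time: 21.75
tool_pos: [581.8, -225.9, 370.0]
tcp_rot: [-1.566, -0.009, -0.0]
contact_force: [-0.4, -0.1, 0.5]
grip_width: 60.2
```

Request:
apply_moves(rows=[[[0,-4,0],0,6],[[0,-8,0],0,6],[[0,-8,4],0,6],[[0,-8,9],0,6],[[0,-8,14],0,6]])

```text
time: 22.38
tool_pos: [580.9, -85.1, 452.0]
tcp_rot: [-1.566, -0.011, -0.001]
contact_force: [0.5, 0.1, 0.5]
grip_width: 60.0
```

Request:
apply_moves(rows=[[[0,0,6],0,6],[[0,0,12],0,6],[[0,0,18],0,6],[[0,0,24],0,6],[[0,0,28],0,6]])

```text
time: 23.0
tool_pos: [580.5, 197.6, 454.6]
tcp_rot: [-1.565, -0.012, 0.001]
contact_force: [0.7, 0.0, 0.5]
grip_width: 59.9
```

```bash
python3 - <<'E'
from h import *
s=vision.capture("side");t=vision.capture("top")
goto((582.6,-226,309.5,0))
crop(s,220,130,200,200,3,"pics/s15.png");crop(t,170,90,370,230,2,"pics/t15.png")
E
```

```text
t 23.1 p [580.37 199.01 453.98] rpy [-1.56 -0.01  0.  ] F [ 0.11 -0.62 -0.09] w 60.3
(582.6, -226, 309.5, 0) cm [ -0.13  14.19 -42.59] turn 0.004
```

View pics/s15.png

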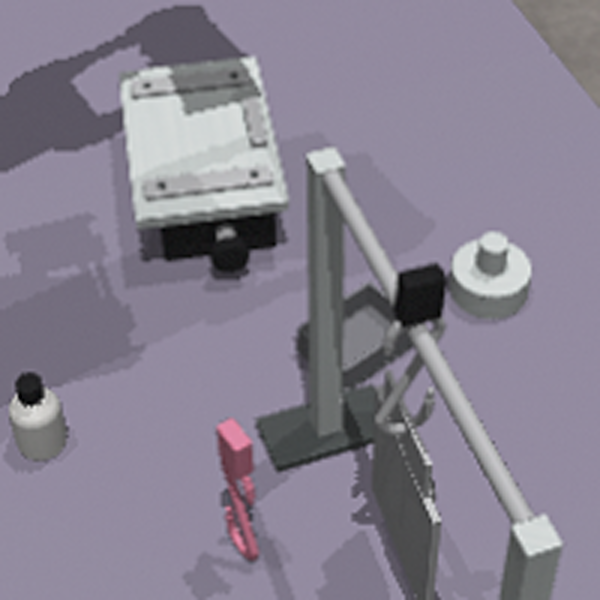

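View pics/t15.png

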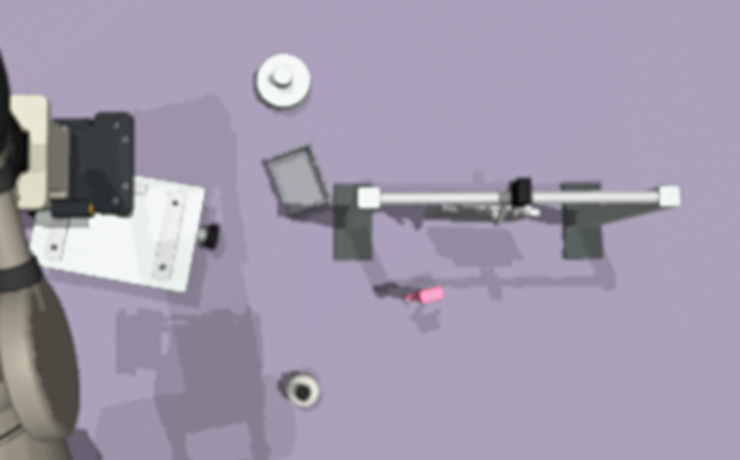

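Hook and plate hang on the rail, with the grip at side crop (420,293) and the plate below it from (405,430) to (435,600). The bed is empty, and the bystanders and the pink hook are where they were. I'll let it settle, check once more, and hand in.

Request:
apply_moves(rows=[[[0,0,0],0,6],[[0,0,0],0,6],[[0,0,0],0,6],[[0,0,0],0,6],[[0,0,0],0,6]])

```text
time: 23.72
tool_pos: [580.4, 198.6, 454.0]
tcp_rot: [-1.565, -0.011, 0.004]
contact_force: [-0.8, -0.5, 0.0]
grip_width: 60.1
```

```bash
python3 - <<'E'
from h import *
s=vision.capture("side");crop(s,330,210,70,130,5,"pics/s16.png")
s2=vision.capture("side");print(np.abs(s.astype(int)-s2)[200:,300:].max())
E
```

```text
10
```

View pics/s16.png

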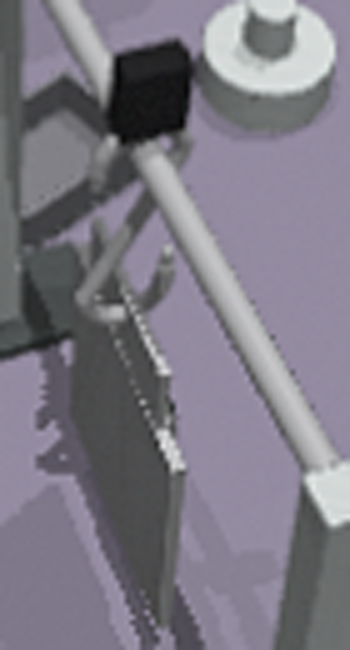

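The picture shows the upper bend over the rail at (150,140) and the plate's tab in the lower bend at (110,300). Two successive frames differ only by noise, so everything is still.

```bash
python3 -c "
from plant import order
print(order.close_job())"
```

```text
the job is handed in; nothing more can be done
None
```

The guide plate now hangs on the rail from the S-hook, the bed is empty, and I handed the job in at about 24 s of the 72 s allowed.

- **What I did:** I took the black-gripped hook off the rail and brought its lower point up through the tab's hole on the first try. I then tilted the plate out about its far edge, carried it round the far side of the rail, hung it there and released it.
- **Forces:** the force readings stayed within about 2 N while feeling for the hole. The largest reading was about 8 N, with the full weight of plate and hook on the arm.
- **Last checks:** the final images show the hook seated over the rail and the tab in its lower bend. The last two frames matched to within noise, so nothing was swinging. The bystanders and the pink look-alike hook look unmoved, and the gripper is well clear.
- **Disagreement:** the two cameras put the hole about 3–4 mm apart across the tab. I aimed between them, and the tip entered without touching.

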